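Test a finned module in the probe jig

ROBOT

A 7-joint arm with a two-finger parallel gripper is mounted at the origin on the work surface. World frame = base frame: x ahead of the robot, y to its left, z up, the work surface at z = 0. Lengths are in m, angles in rad, forces in N, time in s.
With the tool pointing down it reaches from about 0.4 to 0.85 m from the base axis. Payload 4.5 kg.
Tool frame: the origin (TCP) lies between the finger pads; the fingertips stand 19 mm ahead of it and the grasp point (between the pads) is the TCP (r.tips_ahead is the distance from the TCP to the fingertips, in m); z points along the fingers, y is the line along which they close (so a half turn about z gives the same grasp; the last joint's range is limited). The gripper opens to 88 mm and grips with 3 to 60 N. Pads are 18 mm wide; open, the fingers measure 123 mm over their backs; the gripper's body (75 mm by 187 mm) begins 45 mm behind the grasp point.
Start: joints at [-1.077, 0.689, -0.195, 1.565, 0.157, 0.902, -0.215], TCP at [0.277, 0.56, 0.258] pointing down, gripper open.
Joint ranges: [-3.01, 3.01], [-0.46, 2.08], [-1.47, 1.51], [0.13, 2.56], [-1, 4.14], [0.04, 2.09], [-2.66, 2.66]. Speed limits (rad/s): [2.57, 2.57, 3.14, 3.14, 3.14, 3.14, 3.14].

INTERFACE

Orientations are given as a unit quaternion [x, y, z, w].
In Python, from plant import r, cams, models gives the robot as it stands. The module is installed in compiled form; this text tells all that it offers.
- The arm moves only by the tool jog_arm, never from a script. Its arguments are lists of equal length, an entry for each row: "turn": the turn, a rotation vector about the tool's x, y, z in rad, a list of three; "translation": the shift along the tool's x, y, z in m, a list of three; "grip": the closure, from 0 (fully open) to 1 (shut). In form: {"turn": [[ax, ay, az], ...], "translation": [[tx, ty, tz], ...], "grip": [grip, ...]}. A call has 1 to 20 rows; each row is the pose to reach, as a shift and turn from the pose commanded when the call began, along the tool's axes at that moment; what a row does not reach only later rows make up. A row lasts 1/8 s, in which the tool goes at most 62.5 mm and 10.7 degrees, less where a joint would pass 70% of its speed; a pose out of reach is approached as far as the arm can. A call with a gripper value outside its range is refused whole. The fingers move at their own pace and stop on an object; "force" is the grip in N (left out, the last holds). Time passes only in rows, so rows that repeat a pose let the fingers close. It gives the time, the measured TCP pose, the force, the opening and the grip force at its end, in the units of the state.
- r.get_state(): the state, without advancing time (a new reading comes with each control period).
- cams.snapshot(name): name is "side" or "top"; returns the picture (384x512x3 uint8, red, green, blue); there is no depth.
- cams.camera_params(name): a dict with "fx", "fy", "cx", "cy" (pixels), "eye" and "orientation" of the camera in the world. Camera axes: x right, y up, looking along -z (the intrinsics and any distortion apply to the point x, -y, -z); pixel columns grow to the right and rows downward; lengths in m; the calibration is good to about 2 mm. A picture is of the moment at which its call begins. camera_params takes no time and is no camera call.
- r.finish_job(): hands the job in; it is judged then, once.
Trained networks look in the newest picture that a camera, given by its name, has taken for a name from the list of things; names that differ only in an ending like _2 or _b are one class to them, and where a whole thing is asked for, a point or a joint stands for the part that bears it (a point fixed in the world has none). Each returns a list of dicts, best first, with "p" (0 to 1); they miss things now and then, are a little off and sometimes report something else, mostly with a low value. They report only what shows in the picture. A call takes as long as a camera call. They do not tell look-alikes from the thing itself.
- models.find_in(camera, name): "position" ([x, y, z] in m, in world coordinates, good to about 4 mm: the middle of the surface that is visible of it).
- models.masks_of(camera, name): "pixels" (384x512 bool, what is visible of it).
- models.place_of(camera, name): "position" ([x, y, z] in m, in world coordinates, good to about 4 mm: a listed point, or the origin of a listed thing).
The state is a dict: "clock": time; "q": joint angles; "qd": joint speeds; "joint_torque": joint torques, N m; "tool_pos": TCP position; "eef_rot": TCP orientation; "contact_force": force on the tool from outside, world axes, zero at the start; "moment": the same for the moment, N m; "opening": opening from 0.0 (shut) to 1.0 (fully open); "finger_force": force on a finger pad.
Only numpy, scipy, OpenCV 4.12 (cv2) and the standard library are available. Lean on these libraries where they do the work, as an engineer would, in place of code of your own. Each camera call takes 0.05 s, during which the arm holds its last target. There are 200 camera calls.

TASK

Load the long finned module flat into the nest of the test jig's shuttle, let go of it, and push the shuttle in until it is fully home under the press. Then press the knob on top straight down, through the soft first stop and on to the firm second stop, keep it there for a good second, and let it come all the way back up, leaving the module in the jig. The jig is delicate: never push on any part of it with more than 20 N, and leave the two shorter modules where they lie.

Things in the scene. Friction and masses are not known exactly. Their poses are not given: they have to be found in the camera images.
- jig: Probe test jig, fixed: base plate 385 x 120 x 12 mm, a shuttle sliding on it between two rails 26 mm high, a column (x = +88 to +122 mm) with a press arm over the slide (x = -25 mm to the column, 50 mm wide, top 116 mm above the bench). Origin: on the bench, under the axis of the press knob. x: the way the shuttle slides in; base from x = -255 to +130 mm. z up.
- press (a point): Centre of the top face of the press arm, on the knob axis, 116 mm above the bench; axes as jig. Above it on a steel stem sits the press knob: a black disc 44 mm across, 14 mm thick, flat level top. It is screwed higher or lower on its stem from day to day: its top stands anywhere from 154 to 167 mm above the bench, to be found by touch.
- ram (a joint): First stage of the press, in m: 0 = up at rest, 0.012 = first stop (foot down on the module). A soft return spring: it takes 1 N at the start and 3 N at 12 mm, pressed on the knob.
- plunger (a joint): Second stage of the press, in m: 0 at rest, 0.006 = second stop. Moves only once the first stage is at its stop, then takes 5 N to start, 9 N at 6 mm. The second stop is a hard rubber buffer: 10 N to start, 5 N more per further mm (this give is not in the joint value). Both stages spring back.
- shuttle (a joint): How far the shuttle has been pushed in, in m: 0 = fully out, 0.130 = fully home against a hard stop, nest under the press. It stays where it is left; sliding takes about 1.5 N.
- nest (a point): Centre of the nest floor on the shuttle, 24 mm above the bench. x along the slide (inwards), z up. Four corner guides 16 mm high, flared at the top, take a module 90 mm long (x) and 40 mm wide (y) with 2 mm play on every side; between them the long sides are open for 65 mm, for fingers. Shuttle out: 130 mm short of the press axis.
- tab (a point): Middle of the shuttle's upright push tab: a grey plate 8 mm thick along x, 50 mm wide, top 58 mm above the bench. The point is 48 mm above the bench, 100 mm from the nest centre on its -x side. Pushed towards +x it drives the shuttle in; axes as nest.
- module_c (a point): The long module: bare aluminium housing with fins along its top, 90 mm long (x), 40 mm wide (y), 34 mm high, about 0.16 kg, loose on the bench, fins up; flat sides, may be gripped across its width. The point is its centre, 17 mm above its underside. It fits the nest either way round.
- short_a_c (a point): First short module: a shorter finned aluminium module, 52 x 40 x 34 mm, loose on the bench; not wanted. The point is its centre, 17 mm above its underside; x along the fins.
- short_b_c (a point): Second short module: a shorter finned aluminium module, 52 x 40 x 34 mm, loose on the bench; not wanted. The point is its centre, 17 mm above its underside; x along the fins.
There are look-alikes about, which are no part of the job. What is shaped like the part that bears module_c but pink or red is not meant.

How it is judged:
On the way, in this order (a step that is already met when the one before it is completed fails the run):
1. the long module lies flat in the shuttle's nest, let go of (horizontal distance between module_c and nest below 0.005 m and z of module_c in the frame of nest between 0.0145 and 0.0195 m and angle between the x axis of module_c and the x axis of nest, either way round below 0.12 rad and contact force between the fingers and module below 0.1 N), for 0.2 s.
2. the shuttle is fully home with the module in it (horizontal distance between module_c and nest below 0.005 m and z of module_c in the frame of nest between 0.0145 and 0.0195 m and angle between the x axis of module_c and the x axis of nest, either way round below 0.12 rad and value of joint shuttle above 0.126 m), for 0.2 s.
3. the knob is held down at the second stop (first stage down, second stage within 0.8 mm of its stop) for 0.9 s (all of step 2 and value of joint ram above 0.011 m and value of joint plunger above 0.0052 m), for 0.9 s.
At the end, for the whole second after the job is handed in: The long module lies still and flat in the nest (centre within 5 mm of the nest's, squared to within 0.12 rad), the shuttle is within 4 mm of fully home, and the press knob is let go and back up (first stage within 1.5 mm, second within 1 mm of rest) (all of step 2 and value of joint ram below 0.0015 m and value of joint plunger below 0.001 m and linear speed of module below 0.02 m/s); the robot touches nothing.
It fails at once if any part of the jig is pushed with more than 20 N (contact force between jig and the fingers above 20 N or contact force between jig and the arm above 20 N or contact force between jig and module above 20 N).
It fails at once if a shorter module is moved by more than 30 mm (distance of any of short_a_c, short_b_c from where it was at the start of the episode above 0.03 m).
It also fails if it takes over 70 s, if anything falls off the work surface, if the arm or the gripper's body presses on something with over 40 N, if the wrist force passes 120 N, or if a joint passes its speed limit or range.

## Working session

There is one attempt and no reset: what is moved stays moved. The work goes in short steps, Python scripts to look and compute and a tool call to move; the robot and the scene stay as the last step left them, time stands still between calls to the robot, and variables do not carry over. Pictures are saved under pics/ and viewed, at most 10 in all, crops included, and the job is handed in when it is done.

Besides the shell and the picture viewer there is one more tool, called after "Emit:" by a JSON object that holds its "fn" and its "kwargs", one argument or row to a line. jog_arm: Moves the arm, as the interface text tells. Its arguments: {"type":"object","properties":{"turn":{"type":"array"},"translation":{"type":"array"},"grip":{"type":"array"},"force":{"type":"number"}},"required":["turn","translation","grip"]}

```bash
mkdir -p pics; python3 - <<'E'
from plant import r,cams,models
import cv2,numpy as np
s=r.get_state();print(s['clock'],s['tool_pos'],s['eef_rot'],r.tips_ahead)
ims=[]
for c in('top','side'):
    im=cams.snapshot(c);cv2.imwrite(f'pics/{c}0.png',im[:,:,::-1])
    print(c,cams.camera_params(c))
    for n in('jig','press','nest','tab','module_c','short_a_c'):
        print(n,[(np.round(d['position'],3).tolist(),round(d['p'],2)) for d in models.place_of(c,n)])
E
```

```text
0.0 [0.27714837 0.55952807 0.25692078] [ 2.27835308e-01  9.73699252e-01 -9.06372927e-04 -1.29352048e-04] 0.019
top {'fx': 468.5013234012575, 'fy': 468.5013234012575, 'cx': 256.55148504212747, 'cy': 192.49135671557744, 'eye': array([ 0.23877266, -0.16538437,  1.2288199 ]), 'orientation': array([ 0.0676715 , -0.06886334, -0.69750264,  0.71004822])}
jig [([0.54, 0.158, 0.001], 0.94)]
press [([0.542, 0.158, 0.114], 0.7)]
nest [([0.546, 0.036, 0.022], 0.88)]
tab [([0.551, -0.058, 0.048], 0.84)]
module_c [([0.466, -0.27, 0.014], 0.97), ([0.227, -0.326, 0.015], 0.95), ([0.694, 0.041, 0.014], 0.68), ([0.534, -0.499, 0.015], 0.59), ([0.317, -0.226, 0.014], 0.57), ([0.544, 0.032, 0.023], 0.16)]
short_a_c [([0.586, -0.251, 0.019], 0.66)]
side {'fx': 476.4994475649481, 'fy': 476.4994475649481, 'cx': 251.68710351653323, 'cy': 188.78785622513516, 'eye': array([ 0.43314446, -0.92047225,  0.84569993]), 'orientation': array([ 0.39087393, -0.01103616, -0.03558369,  0.91968993])}
jig [([0.543, 0.157, 0.004], 0.74)]
press [([0.543, 0.156, 0.114], 0.57)]
nest [([0.548, 0.038, 0.027], 0.64)]
tab [([0.546, -0.063, 0.046], 0.98)]
module_c [([0.473, -0.275, 0.016], 0.79), ([0.319, -0.225, 0.016], 0.79), ([0.233, -0.324, 0.017], 0.77), ([0.53, -0.501, 0.018], 0.69), ([0.695, 0.042, 0.016], 0.66)]
short_a_c [([0.585, -0.256, 0.017], 0.86)]
```

```bash
python3 -c "
import cv2
for c in('top','side'): cv2.imwrite(f'pics/{c}0b.png',cv2.resize(cv2.imread(f'pics/{c}0.png'),(800,600)))"
```

```text
(no output)
```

View pics/top0b.png

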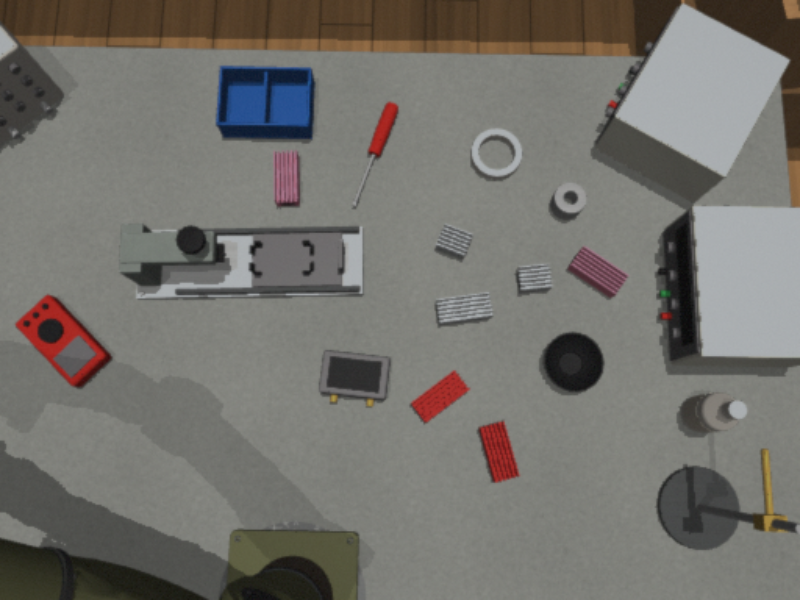

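View pics/side0b.png

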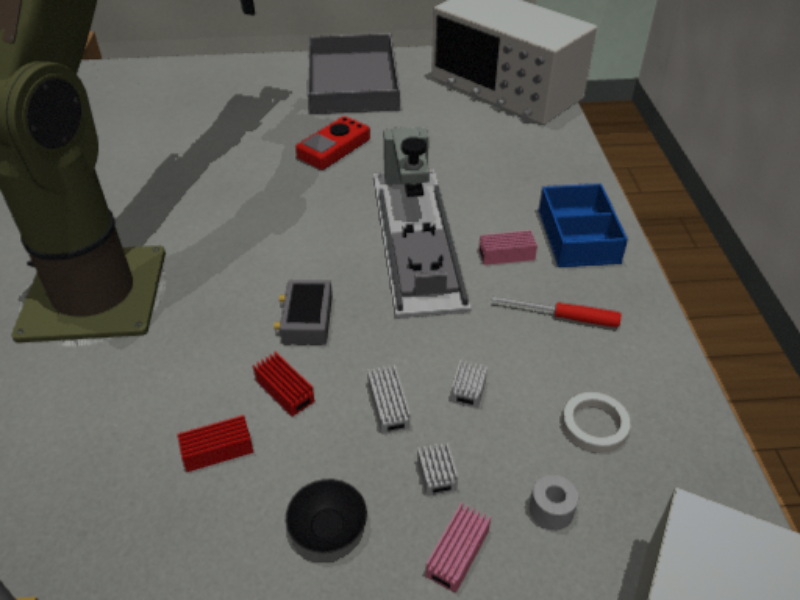

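The top view shows candidates for the long module (800x600 pixels): silver at (464,308), red at (440,397) and (499,451), pink at (287,178) and (598,271). The short silver ones are at (454,241) and (535,278). Only the silver one at (464,308) is both long and bare aluminium. The jig lies along world +y, with its press at (190,240) and the tab end at about (345,258). I'll fit the outlines and confirm in a crop.

```bash
cat > h.py <<'E'
from plant import r,cams,models
import cv2,numpy as np
from scipy.spatial.transform import Rotation as R
from scipy.optimize import minimize
P={c:cams.camera_params(c) for c in('top','side')}
def proj(c,X):
    p=P[c];q=R.from_quat(p['orientation']).inv().apply(np.atleast_2d(X)-p['eye'])
    return np.c_[p['cx']+p['fx']*q[:,0]/-q[:,2],p['cy']+p['fy']*q[:,1]/q[:,2]]
def box(x0,x1,y0,y1,z0,z1): return np.array([[x,y,z] for x in(x0,x1) for y in(y0,y1) for z in(z0,z1)],float)
def place(b,v):
    return R.from_euler('z',v[2]).apply(b)+[v[0],v[1],0]
def draw(c,boxes,v):
    m=np.zeros((384*4,512*4),np.uint8)
    for b in boxes:
        h=cv2.convexHull(((proj(c,place(b,v))+.5)*4*16).astype(np.int32));cv2.fillConvexPoly(m,h,1,shift=4)
    return m>0
def fit(masks,boxes,v0,cs):
    big={c:np.kron(masks[c],np.ones((4,4)))>0 for c in cs}
    def cost(v):
        e=0
        for c in cs:
            d=draw(c,boxes,v);e+=1-(d&big[c]).sum()/(d|big[c]).sum()
        return e
    s=np.array(v0)+np.array([[0,0,0],[.008,0,0],[0,.008,0],[0,0,.1]])
    o=minimize(cost,v0,method='Nelder-Mead',options=dict(initial_simplex=s,maxfev=120,xatol=1e-4,fatol=1e-5));return o.x,o.fun
def near(c,n,pt):
    L=models.masks_of(c,n);u=proj(c,pt)[0]
    return min(L,key=lambda d:np.hypot(*(np.argwhere(d['pixels']).mean(0)[::-1]-u)))['pixels']
JIG=[box(-.255,.13,-.06,.06,0,.012),box(.088,.122,-.025,.025,0,.116),box(-.025,.1,-.025,.025,.09,.116)]
MOD=[box(-.045,.045,-.02,.02,0,.034)]
E
python3 - <<'E'
from h import *
for c in P: cams.snapshot(c)
mm={c:near(c,'module_c',[.47,-.272,.017]) for c in P}
jm={c:near(c,'jig',[.545,.1,.02]) for c in P}
for cs in(['top'],['side'],['top','side']):
    print(cs,'mod',*fit(mm,MOD,[.47,-.272,1.5],cs),'jig',*fit(jm,JIG,[.543,.158,1.57],cs))
im=cams.snapshot('top');ov=im.copy()
v=fit(jm,JIG,[.543,.158,1.57],['top'])[0];w=fit(mm,MOD,[.47,-.272,1.5],['top'])[0]
for V,b,col in((v,JIG[0],(255,0,0)),(w,MOD[0],(0,255,0))):
    cv2.polylines(ov,[np.round(proj('top',place(b,V))[[1,3,7,5]]).astype(int)],True,col,1)
a=np.hstack([cv2.resize(x[135:215,70:330],None,fx=3,fy=3,interpolation=2) for x in(ov,)])
b=cv2.resize(im[135:215,260:390],None,fx=6,fy=4,interpolation=2)
cv2.imwrite('pics/c1.png',np.vstack([a,b[:,:780]])[:,:,::-1])
E
```

```text
['top'] mod [ 0.46514427 -0.26987162  1.737353  ] 0.07084003215434087 jig [0.53969117 0.15908177 1.60720518] 0.03920842515986844
['side'] mod [ 0.46665296 -0.27090257  1.73965967] 0.06235500878734623 jig [0.54092604 0.16329176 1.61267383] 0.05891089108910896
['top', 'side'] mod [ 0.46616756 -0.27048258  1.74089886] 0.15197302067848228 jig [0.54031574 0.16048367 1.60843776] 0.10837314630264783
```

View pics/c1.png

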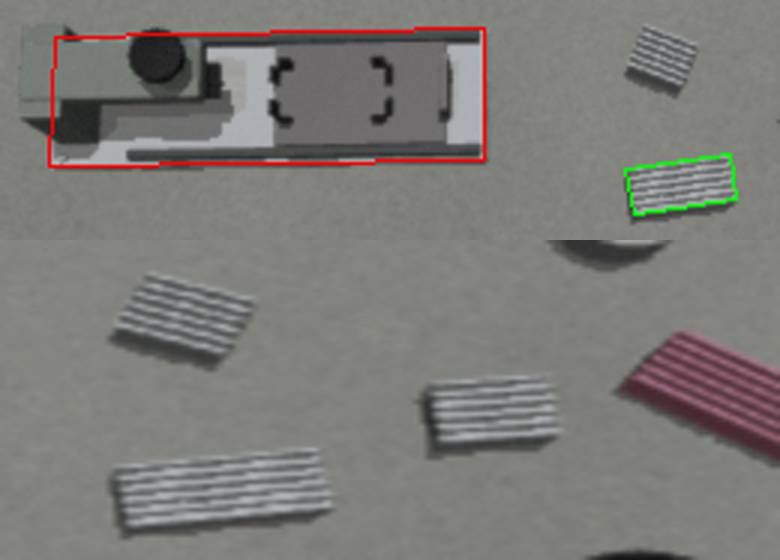

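The enlarged crop confirms it: the long silver module at crop (220,490) is bare aluminium and clearly longer than the two short ones. The red jig outline fits well. Next I work out the first move and overlay the expected nest.

```bash
cat >> h.py <<'E'
def rel(pos,ya):
    "shift and turn in tool axes; ya = world angle of tool y, pointing down"
    s=r.get_state();T=R.from_quat(s['eef_rot'])
    y=np.array([np.cos(ya),np.sin(ya),0]);z=np.array([0,0,-1.]);x=np.cross(y,z)
    G=R.from_matrix(np.c_[x,y,z])
    return np.round(T.inv().apply(np.array(pos)-s['tool_pos']),4).tolist(),np.round((T.inv()*G).as_rotvec(),3).tolist()
E
python3 - <<'E'
from h import *
for p,a in(((.48,.1,.257),.0),((.4662,-.2705,.12),.1696),((.4662,-.2705,.025),.1696)): print(rel(p,a))
im=cams.snapshot('top')
v=[.5400,.160,1.607]
x0,y0,k=140,140,6
ov=cv2.resize(im[y0:y0+80,x0:x0+110],None,fx=k,fy=k,interpolation=2)
for sh,col in((0,(255,0,0)),(.006,(0,255,0))):
  for b in(box(-.177+sh,-.083+sh,-.022,.022,.04,.041),box(-.234+sh,-.226+sh,-.025,.025,.058,.0581)):
    q=proj('top',place(b,v))[[0,2,6,4]]
    cv2.polylines(ov,[np.round((q+.5-[x0,y0])*k).astype(int)],True,col,1)
cv2.imwrite('pics/c2.png',ov[:,:,::-1])
E
```

```text
([-0.3858, -0.3224, 0.0007], [0.0, -0.0, 1.111])
([-0.5378, -0.6606, 0.1377], [0.0, -0.0, 0.941])
([-0.5378, -0.6606, 0.2327], [0.0, -0.0, 0.941])
```

View pics/c2.png

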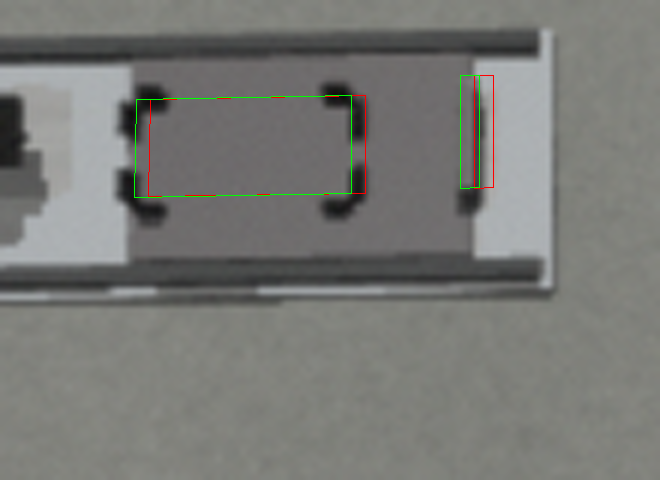

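Green (nest about 6–7 mm further in than "fully out") fits the guides at (145–355, 98–195) and the tab. That puts the nest at about (0.5447, 0.037), and its width axis at 2°. Moving to the module.

Emit:
{"fn": "jog_arm", "kwargs": {
  "turn": [
    [0,0,0.5],
    [0,0,1.0],
    [0,0,1.0],
    [0,0,1.0],
    [0,0,1.0],
    [0,0,1.0],
    [0,0,1.0],
    [0,0,0.941],
    [0,0,0.941],
    [0,0,0.941],
    [0,0,0.941],
    [0,0,0.941],
    [0,0,0.941],
    [0,0,0.941],
    [0,0,0.941],
    [0,0,0.941],
    [0,0,0.941],
    [0,0,0.941]
  ],
  "translation": [
    [-0.386,-0.322,0],
    [-0.386,-0.322,0],
    [-0.386,-0.322,0],
    [-0.386,-0.322,0],
    [-0.386,-0.322,0],
    [-0.386,-0.322,0],
    [-0.386,-0.322,0],
    [-0.386,-0.322,0],
    [-0.538,-0.661,0.1],
    [-0.538,-0.661,0.1],
    [-0.538,-0.661,0.1],
    [-0.538,-0.661,0.1],
    [-0.538,-0.661,0.14],
    [-0.538,-0.661,0.14],
    [-0.538,-0.661,0.14],
    [-0.538,-0.661,0.14],
    [-0.538,-0.661,0.14],
    [-0.538,-0.661,0.14]
  ],
  "grip": [0,0,0,0,0,0,0,0,0,0,0,0,0,0,0,0,0,0]
}}

```text
clock: 3.35
tool_pos: [0.4671, -0.2691, 0.1185]
eef_rot: [0.643, 0.766, 0.001, 0.0]
contact_force: [-0.1, -0.0, -0.5]
opening: 1.0
finger_force: 0.0
```

```bash
python3 - <<'E'
from h import *
print(r.get_state()['tool_pos'],rel((.4662,-.2705,.025),.1696))
E
```

```text
[ 0.46713807 -0.26909747  0.11852477] ([-0.0013, -0.0013, 0.0935], [0.001, -0.0, 0.003])
```

Emit:
{"fn": "jog_arm", "kwargs": {
  "turn": [
    [0,0,0.003],
    [0,0,0.003],
    [0,0,0.003],
    [0,0,0.003],
    [0,0,0.003],
    [0,0,0.003],
    [0,0,0.003],
    [0,0,0.003],
    [0,0,0.003],
    [0,0,0.003],
    [0,0,0.003],
    [0,0,0.003],
    [0,0,0.003],
    [0,0,0.003]
  ],
  "translation": [
    [-0.001,-0.001,0.04],
    [-0.001,-0.001,0.08],
    [-0.001,-0.001,0.092],
    [-0.001,-0.001,0.093],
    [-0.001,-0.001,0.093],
    [-0.001,-0.001,0.093],
    [-0.001,-0.001,0.093],
    [-0.001,-0.001,0.093],
    [-0.001,-0.001,0.093],
    [-0.001,-0.001,0.093],
    [-0.001,-0.001,0.05],
    [-0.001,-0.001,0.0],
    [-0.001,-0.001,-0.02],
    [-0.001,-0.001,-0.02]
  ],
  "grip": [0,0,0,0,0.7,0.7,0.7,0.7,0.7,0.7,0.7,0.7,0.7,0.7],
  "force": 20
}}

```text
clock: 5.1
tool_pos: [0.4657, -0.2725, 0.1388]
eef_rot: [0.646, 0.764, 0.0, 0.001]
contact_force: [1.2, 0.6, -1.6]
opening: 0.454
finger_force: 20.0
```

```bash
python3 - <<'E'
from h import *
print(r.get_state()['tool_pos'],rel((.5447,.037,.14),.036),rel((.5447,.037,.09),.036))
E
```

```text
[ 0.46573085 -0.27253088  0.13876601] ([0.2921, 0.1292, -0.0014], [0.002, 0.001, 0.131]) ([0.2922, 0.1291, 0.0486], [0.002, 0.001, 0.131])
```

Emit:
{"fn": "jog_arm", "kwargs": {
  "turn": [
    [0,0,0.06],
    [0,0,0.131],
    [0,0,0.131],
    [0,0,0.131],
    [0,0,0.131],
    [0,0,0.131],
    [0,0,0.131],
    [0,0,0.131],
    [0,0,0.131],
    [0,0,0.131]
  ],
  "translation": [
    [0.05,0.022,0],
    [0.1,0.044,0],
    [0.15,0.066,0],
    [0.2,0.088,0],
    [0.25,0.11,0],
    [0.28,0.124,0.02],
    [0.292,0.129,0.048],
    [0.292,0.129,0.048],
    [0.292,0.129,0.048],
    [0.292,0.129,0.048]
  ],
  "grip": [0.7,0.7,0.7,0.7,0.7,0.7,0.7,0.7,0.7,0.7]
}}

```text
clock: 6.35
tool_pos: [0.5442, 0.0358, 0.0904]
eef_rot: [0.695, 0.719, 0.0, 0.001]
contact_force: [0.4, -1.0, -1.8]
opening: 0.449
finger_force: 20.0
```

```bash
python3 - <<'E'
from h import *
s=r.get_state();t=s['tool_pos'];print(t,R.from_quat(s['eef_rot']).as_matrix().round(3).tolist())
im=cams.snapshot('side')
q=proj('side',[.545,.037,.05])[0].astype(int);x0,y0,k=q[0]-60,q[1]-48,6
ov=cv2.resize(im[y0:y0+96,x0:x0+120],None,fx=k,fy=k,interpolation=2)
v=[.54,.16,1.607]
zb=t[2]-.025
for bx,V,col in((box(-.17,-.076,-.022,.022,.024,.04),v,(255,0,0)),(box(-.045,.045,-.02,.02,zb,zb+.034),[t[0],t[1]+.002,1.607],(0,255,0))):
    P8=np.round((proj('side',place(bx,V))+.5-[x0,y0])*k).astype(int)
    cv2.polylines(ov,[P8[[0,2,6,4]]],True,col,1);cv2.polylines(ov,[P8[[1,3,7,5]]],True,col,1)
cv2.imwrite('pics/c3.png',ov[:,:,::-1])
L=models.masks_of('side','module_c')
for d in L:
    c=np.argwhere(d['pixels']).mean(0)[::-1]
    if np.hypot(*(c-proj('side',t)[0]))<25: print(c,d['p'],fit({'side':d['pixels']},[box(-.045,.045,-.02,.02,zb,zb+.034)],[t[0],t[1],1.6],['side']))
E
```

```text
[0.54422949 0.03577869 0.09041605] [[-0.034, 0.999, 0.001], [0.999, 0.034, -0.001], [-0.001, 0.001, -1.0]]
[270.05818966 143.4612069 ] 0.87 (array([0.54521363, 0.03809223, 1.52837448]), np.float64(0.1536960514233241))
```

View pics/c3.png

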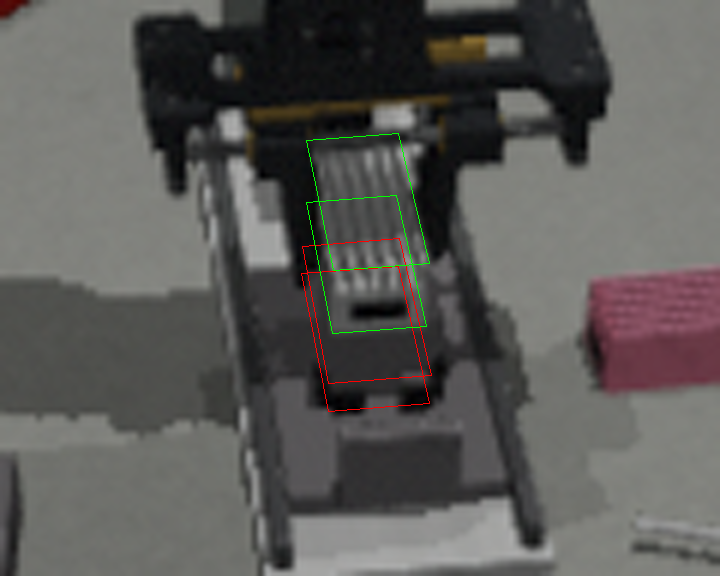

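The held module's fins end at crop (375,298), just above the nest's front guides at (378,395), and it is centred to within about 2 mm. Lowering in stages.

Emit:
{"fn": "jog_arm", "kwargs": {
  "turn": [
    [0,0,0],
    [0,0,0],
    [0,0,0],
    [0,0,0],
    [0,0,0]
  ],
  "translation": [
    [0,0,0.012],
    [0,0,0.024],
    [0,0,0.027],
    [0,0,0.029],
    [0,0,0.029]
  ],
  "grip": [0.7,0.7,0.7,0.7,0.7]
}}

```text
clock: 7.08
tool_pos: [0.544, 0.0373, 0.0606]
eef_rot: [0.694, 0.72, -0.0, -0.0]
contact_force: [-0.3, -0.1, -1.7]
opening: 0.45
finger_force: 20.0
```

Emit:
{"fn": "jog_arm", "kwargs": {
  "turn": [
    [0,0,0],
    [0,0,0],
    [0,0,0]
  ],
  "translation": [
    [0,0,0.002],
    [0,0,0.004],
    [0,0,0.004]
  ],
  "grip": [0.7,0.7,0.7]
}}

```text
clock: 7.45
tool_pos: [0.5443, 0.0373, 0.0567]
eef_rot: [0.694, 0.72, 0.0, 0.0]
contact_force: [0.3, -0.3, -1.8]
opening: 0.453
finger_force: 20.0
```

Emit:
{"fn": "jog_arm", "kwargs": {
  "turn": [
    [0,0,0],
    [0,0,0],
    [0,0,0],
    [0,0,0]
  ],
  "translation": [
    [0,0,0.002],
    [0,0,0.004],
    [0,0,0.005],
    [0,0,0.005]
  ],
  "grip": [0.7,0.7,0.7,0.7]
}}

```text
clock: 7.95
tool_pos: [0.5444, 0.0373, 0.0517]
eef_rot: [0.694, 0.72, 0.0, 0.0]
contact_force: [1.5, 0.8, -2.6]
opening: 0.451
finger_force: 20.0
```

Emit:
{"fn": "jog_arm", "kwargs": {
  "turn": [
    [0,0,0],
    [0,0,0],
    [0,0,0]
  ],
  "translation": [
    [0,0,0.0007],
    [0,0,0.0015],
    [0,0,0.0015]
  ],
  "grip": [0.7,0.7,0.7]
}}

```text
clock: 8.32
tool_pos: [0.5444, 0.0373, 0.0502]
eef_rot: [0.694, 0.72, 0.0, 0.0]
contact_force: [2.0, 0.5, -0.6]
opening: 0.453
finger_force: 20.0
```

Emit:
{"fn": "jog_arm", "kwargs": {
  "turn": [
    [0,0,0],
    [0,0,0],
    [0,0,0],
    [0,0,0],
    [0,0,0],
    [0,0,0],
    [0,0,0],
    [0,0,0],
    [0,0,0],
    [0,0,0]
  ],
  "translation": [
    [0,0,0],
    [0,0,0],
    [0,0,0],
    [0,0,0],
    [0,0,-0.01],
    [0,0,-0.04],
    [-0.05,0.0,-0.09],
    [-0.11,0.0,-0.09],
    [-0.17,0.0,-0.09],
    [-0.17,0.0,-0.09]
  ],
  "grip": [0.2,0.2,0.2,0.2,0.2,0.2,0.2,1,1,1]
}}

```text
clock: 9.57
tool_pos: [0.5493, -0.1407, 0.1413]
eef_rot: [0.698, 0.716, -0.001, 0.002]
contact_force: [-0.6, -0.1, -0.9]
opening: 0.485
finger_force: 0.0
```

```bash
python3 - <<'E'
from h import *
im=cams.snapshot('top');s=r.get_state();t=s['tool_pos'];print(t,s['opening'],rel((.549,-.105,.058),.036))
x0,y0,k=140,135,6
ov=cv2.resize(im[y0:y0+85,x0:x0+110],None,fx=k,fy=k,interpolation=2)
cv2.imwrite('pics/c4.png',ov[:,:,::-1])
m=near('top','module_c',[.5444,.038,.04]);print(fit({'top':m},[box(-.045,.045,-.02,.02,.024,.058)],[.5444,.038,1.6],['top']))
E
```

```text
[ 0.54963507 -0.1362741   0.14094761] 0.43864628273956746 ([0.0314, 0.0002, 0.0829], [0.001, 0.002, -0.006])
(array([0.5444, 0.038 , 1.6   ]), np.float64(1.0))
```

View pics/c4.png

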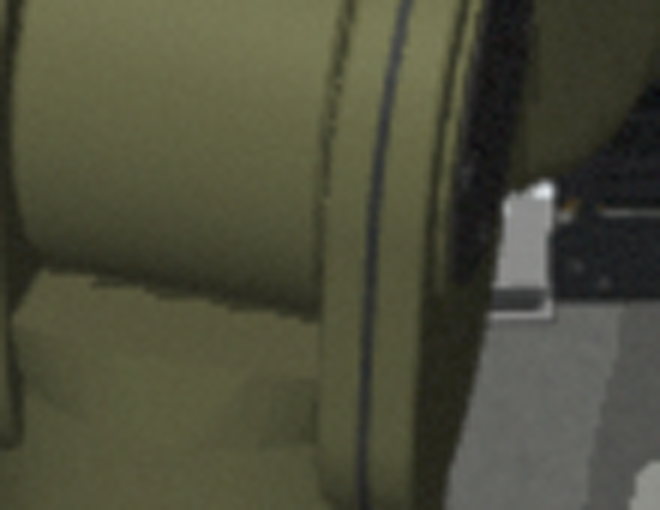

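The top view is blocked by the arm's elbow, with only the base end visible at (525,250). I'll check from the side after lowering behind the tab.

Emit:
{"fn": "jog_arm", "kwargs": {
  "turn": [
    [0,0,0],
    [0,0,0],
    [0,0,0],
    [0,0,0],
    [0,0,0]
  ],
  "translation": [
    [0,0,0.03],
    [0.01,0,0.06],
    [0.028,0,0.083],
    [0.028,0,0.083],
    [0.028,0,0.083]
  ],
  "grip": [1,1,1,1,1]
}}

```text
clock: 10.3
tool_pos: [0.5497, -0.1041, 0.058]
eef_rot: [0.694, 0.72, 0.0, 0.0]
contact_force: [0.7, -0.8, -0.0]
opening: 0.001
finger_force: 0.0
```

```bash
python3 - <<'E'
from h import *
im=cams.snapshot('side');s=r.get_state();t=s['tool_pos'];print(t,s['opening'],s['contact_force'])
q=proj('side',[.545,.0,.05])[0].astype(int);x0,y0,k=q[0]-60,q[1]-48,6
cv2.imwrite('pics/c5.png',cv2.resize(im[y0:y0+96,x0:x0+120],None,fx=k,fy=k,interpolation=2)[:,:,::-1])
for n in('module_c','tab','nest'): print(n,[(np.round(d['position'],3).tolist(),round(d['p'],2)) for d in models.place_of('side',n)])
E
```

```text
[ 0.54983948 -0.1048216   0.05827184] 0.0028989988201595126 [-0.14643239  0.05118094 -0.32363707]
module_c [([0.698, 0.042, 0.015], 0.96), ([0.319, -0.228, 0.018], 0.93), ([0.233, -0.326, 0.019], 0.77), ([0.531, -0.498, 0.015], 0.75)]
tab [([0.547, -0.062, 0.049], 0.53)]
nest [([0.547, 0.036, 0.023], 0.72)]
```

View pics/c5.png

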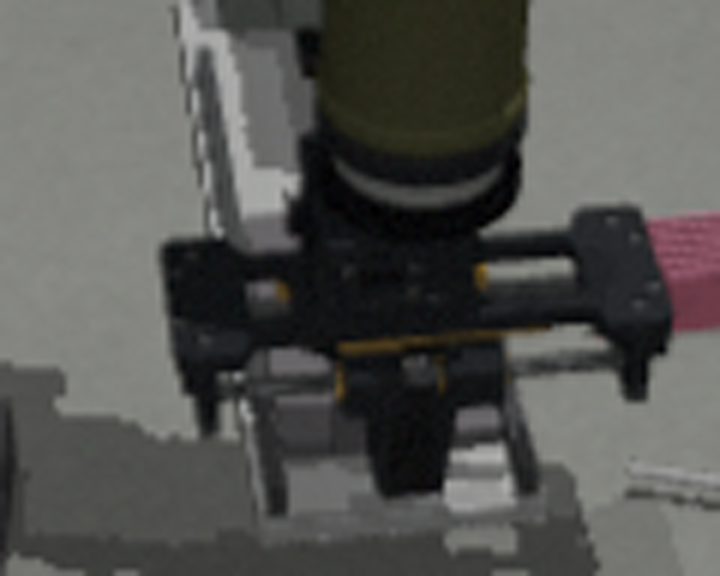

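The view shows the closed fingertips at (415,485), behind the tab over the base plate, with the module hidden behind the gripper. Lowering into the nest gave an even floor contact, so I'll push gently.

Emit:
{"fn": "jog_arm", "kwargs": {
  "turn": [
    [0,0,0],
    [0,0,0],
    [0,0,0],
    [0,0,0],
    [0,0,0],
    [0,0,0],
    [0,0,0],
    [0,0,0],
    [0,0,0],
    [0,0,0],
    [0,0,0],
    [0,0,0],
    [0,0,0]
  ],
  "translation": [
    [0.01,0,0],
    [0.017,0,0],
    [0.022,0,0],
    [0.026,0,0],
    [0.03,0,0],
    [0.034,0,0],
    [0.039,0,0],
    [0.045,0,0],
    [0.052,0,0],
    [0.059,0,0],
    [0.066,0,0],
    [0.073,0,0],
    [0.08,0,0]
  ],
  "grip": [1,1,1,1,1,1,1,1,1,1,1,1,1]
}}

```text
clock: 12.12
tool_pos: [0.5462, -0.0242, 0.0572]
eef_rot: [0.694, 0.72, 0.0, -0.0]
contact_force: [0.2, -1.4, 0.4]
opening: 0.004
finger_force: 1.0
```

Emit:
{"fn": "jog_arm", "kwargs": {
  "turn": [
    [0,0,0],
    [0,0,0],
    [0,0,0],
    [0,0,0],
    [0,0,0],
    [0,0,0],
    [0,0,0],
    [0,0,0],
    [0,0,0],
    [0,0,0]
  ],
  "translation": [
    [0.007,0,0],
    [0.014,0,0],
    [0.021,0,0],
    [0.028,0,0],
    [0.035,0,0],
    [0.042,0,0],
    [0.049,0,0],
    [0.054,0,0],
    [0.057,0,0],
    [0.057,0,0]
  ],
  "grip": [1,1,1,1,1,1,1,1,1,1]
}}

```text
clock: 13.38
tool_pos: [0.5443, 0.033, 0.0573]
eef_rot: [0.694, 0.72, 0.0, -0.0]
contact_force: [-0.2, 0.8, 0.2]
opening: 0.004
finger_force: 0.0
```

Emit:
{"fn": "jog_arm", "kwargs": {
  "turn": [
    [0,0,0],
    [0,0,0],
    [0,0,0],
    [0,0,0],
    [0,0,0]
  ],
  "translation": [
    [0.002,0,0],
    [0.004,0,0],
    [0.006,0,0],
    [0.008,0,0],
    [0.01,0,0]
  ],
  "grip": [1,1,1,1,1]
}}

```text
clock: 14.0
tool_pos: [0.544, 0.0424, 0.0573]
eef_rot: [0.694, 0.72, 0.0, 0.0]
contact_force: [0.2, -1.1, 0.3]
opening: 0.007
finger_force: 0.8
```

Emit:
{"fn": "jog_arm", "kwargs": {
  "turn": [
    [0,0,0],
    [0,0,0],
    [0,0,0]
  ],
  "translation": [
    [0.001,0,0],
    [0.002,0,0],
    [0.003,0,0]
  ],
  "grip": [1,1,1]
}}

```text
clock: 14.38
tool_pos: [0.5439, 0.0436, 0.0573]
eef_rot: [0.695, 0.719, -0.001, 0.001]
contact_force: [-0.2, -7.1, 0.9]
opening: 0.006
finger_force: 3.3
```

Emit:
{"fn": "jog_arm", "kwargs": {
  "turn": [
    [0,0,0],
    [0,0,0],
    [0,0,0],
    [0,0,0],
    [0,0,0],
    [0,0,0]
  ],
  "translation": [
    [-0.005,0,0],
    [-0.025,0,0],
    [-0.03,0,-0.06],
    [-0.03,0,-0.12],
    [-0.03,0,-0.17],
    [-0.03,0,-0.17]
  ],
  "grip": [1,1,1,1,1,1]
}}

```text
clock: 15.12
tool_pos: [0.5469, 0.0162, 0.2308]
eef_rot: [0.694, 0.72, 0.003, 0.002]
contact_force: [-0.2, -0.4, -0.6]
opening: 0.004
finger_force: 0.0
```

```bash
python3 - <<'E'
from h import *
im=cams.snapshot('side');s=r.get_state();t=s['tool_pos'];print(t,s['opening'],s['contact_force'])
q=proj('side',[.545,.12,.07])[0].astype(int);x0,y0,k=q[0]-60,q[1]-48,6
cv2.imwrite('pics/c6.png',cv2.resize(im[y0:y0+96,x0:x0+120],None,fx=k,fy=k,interpolation=2)[:,:,::-1])
print(x0,y0)
cams.snapshot('top')
for c in P:
  for n in('press','tab','nest','module_c'): print(c,n,[(np.round(d['position'],3).tolist(),round(d['p'],2)) for d in models.place_of(c,n) if abs(d['position'][0]-.545)<.05])
print(rel((.541,.160,.215),.036))
E
```

```text
[0.54540539 0.01617754 0.22860055] 0.004001977467354109 [ 0.15962271  0.92952758 -0.44548426]
206 78
top press [([0.543, 0.158, 0.119], 0.84)]
top tab [([0.547, 0.06, 0.051], 0.65)]
top nest [([0.543, 0.156, 0.021], 0.9)]
top module_c [([0.534, -0.497, 0.014], 0.79), ([0.544, 0.16, 0.037], 0.72)]
side press [([0.541, 0.157, 0.115], 0.73)]
side tab [([0.542, 0.056, 0.044], 0.6), ([0.546, 0.158, 0.002], 0.19)]
side nest [([0.546, 0.158, 0.028], 0.83)]
side module_c [([0.53, -0.499, 0.019], 0.77), ([0.546, 0.159, 0.042], 0.66)]
([0.1447, 0.0018, 0.0115], [-0.001, -0.0, 0.0])
```

View pics/c6.png

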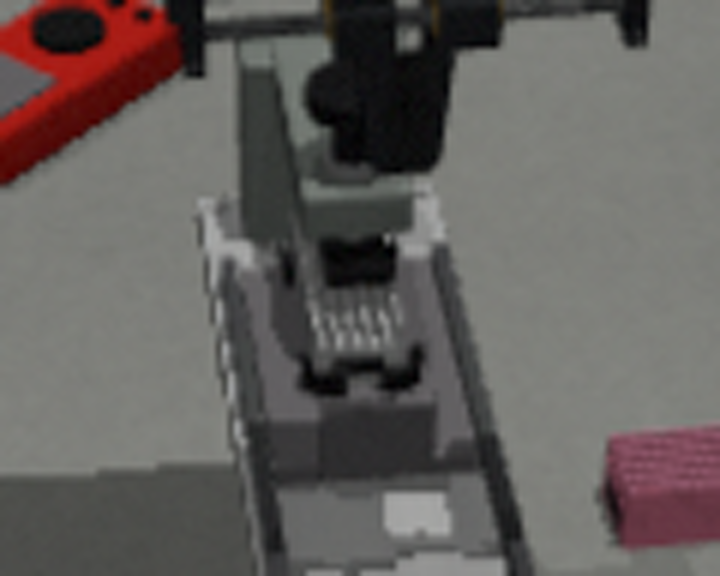

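The module sits between the guides at (360,330), with the shuttle under the press foot at (360,260), so it is home. Moving over the knob.

Emit:
{"fn": "jog_arm", "kwargs": {
  "turn": [
    [0,0,0],
    [0,0,0],
    [0,0,0],
    [0,0,0],
    [0,0,0],
    [0,0,0]
  ],
  "translation": [
    [0.05,0,0],
    [0.1,0.001,0],
    [0.143,0.001,0.01],
    [0.143,0.001,0.025],
    [0.143,0.001,0.03],
    [0.143,0.001,0.03]
  ],
  "grip": [1,1,1,1,1,1]
}}

```text
clock: 16.38
tool_pos: [0.5406, 0.1561, 0.1968]
eef_rot: [0.695, 0.719, -0.001, 0.0]
contact_force: [0.6, -0.5, 0.5]
opening: 0.004
finger_force: 0.0
```

Emit:
{"fn": "jog_arm", "kwargs": {
  "turn": [
    [0,0,0],
    [0,0,0]
  ],
  "translation": [
    [0,0,0.003],
    [0,0,0.006]
  ],
  "grip": [1,1]
}}

```text
clock: 16.62
tool_pos: [0.541, 0.1576, 0.1914]
eef_rot: [0.695, 0.719, 0.0, 0.0]
contact_force: [0.2, 0.2, -0.8]
opening: 0.006
finger_force: 0.0
```

Emit:
{"fn": "jog_arm", "kwargs": {
  "turn": [
    [0,0,0],
    [0,0,0]
  ],
  "translation": [
    [0,0,0.003],
    [0,0,0.006]
  ],
  "grip": [1,1]
}}

```text
clock: 16.88
tool_pos: [0.5407, 0.1582, 0.1851]
eef_rot: [0.694, 0.72, 0.0, -0.0]
contact_force: [0.9, 0.6, 0.9]
opening: 0.006
finger_force: 0.0
```

Emit:
{"fn": "jog_arm", "kwargs": {
  "turn": [
    [0,0,0],
    [0,0,0],
    [0,0,0]
  ],
  "translation": [
    [0,0,0.003],
    [0,0,0.006],
    [0,0,0.006]
  ],
  "grip": [1,1,1]
}}

```text
clock: 17.25
tool_pos: [0.5405, 0.1582, 0.1789]
eef_rot: [0.694, 0.72, -0.0, -0.0]
contact_force: [1.2, -0.3, -0.2]
opening: 0.004
finger_force: 0.0
```

Emit:
{"fn": "jog_arm", "kwargs": {
  "turn": [
    [0,0,0],
    [0,0,0],
    [0,0,0]
  ],
  "translation": [
    [0,0,0.003],
    [0,0,0.006],
    [0,0,0.006]
  ],
  "grip": [1,1,1]
}}

```text
clock: 17.62
tool_pos: [0.5409, 0.1583, 0.1732]
eef_rot: [0.694, 0.72, 0.0, 0.0]
contact_force: [-0.1, 0.9, 1.4]
opening: 0.007
finger_force: 0.8
```

Emit:
{"fn": "jog_arm", "kwargs": {
  "turn": [
    [0,0,0],
    [0,0,0],
    [0,0,0]
  ],
  "translation": [
    [0,0,0.002],
    [0,0,0.004],
    [0,0,0.004]
  ],
  "grip": [1,1,1]
}}

```text
clock: 18.0
tool_pos: [0.5408, 0.1583, 0.1692]
eef_rot: [0.694, 0.72, 0.0, 0.0]
contact_force: [1.0, -0.4, 1.4]
opening: 0.004
finger_force: 1.1
```

Emit:
{"fn": "jog_arm", "kwargs": {
  "turn": [
    [0,0,0],
    [0,0,0],
    [0,0,0]
  ],
  "translation": [
    [0,0,0.002],
    [0,0,0.004],
    [0,0,0.004]
  ],
  "grip": [1,1,1]
}}

```text
clock: 18.38
tool_pos: [0.5409, 0.1583, 0.1654]
eef_rot: [0.694, 0.72, 0.0, 0.0]
contact_force: [0.7, -0.4, 4.7]
opening: 0.005
finger_force: 2.6
```

Emit:
{"fn": "jog_arm", "kwargs": {
  "turn": [
    [0,0,0],
    [0,0,0],
    [0,0,0]
  ],
  "translation": [
    [0,0,0.0015],
    [0,0,0.003],
    [0,0,0.003]
  ],
  "grip": [1,1,1]
}}

```text
clock: 18.75
tool_pos: [0.5409, 0.1583, 0.1627]
eef_rot: [0.694, 0.72, 0.0, 0.0]
contact_force: [-0.3, 0.9, 7.0]
opening: 0.003
finger_force: 3.5
```

Emit:
{"fn": "jog_arm", "kwargs": {
  "turn": [
    [0,0,0],
    [0,0,0],
    [0,0,0]
  ],
  "translation": [
    [0,0,0.001],
    [0,0,0.002],
    [0,0,0.002]
  ],
  "grip": [1,1,1]
}}

```text
clock: 19.12
tool_pos: [0.5409, 0.1583, 0.1609]
eef_rot: [0.694, 0.72, 0.0, 0.0]
contact_force: [-0.4, 0.5, 8.5]
opening: 0.007
finger_force: 4.1
```

Emit:
{"fn": "jog_arm", "kwargs": {
  "turn": [
    [0,0,0],
    [0,0,0],
    [0,0,0]
  ],
  "translation": [
    [0,0,0.0007],
    [0,0,0.0015],
    [0,0,0.0015]
  ],
  "grip": [1,1,1]
}}

```text
clock: 19.5
tool_pos: [0.5409, 0.1583, 0.1595]
eef_rot: [0.694, 0.72, 0.0, 0.0]
contact_force: [-0.6, -0.2, 9.5]
opening: 0.006
finger_force: 4.5
```

Emit:
{"fn": "jog_arm", "kwargs": {
  "turn": [
    [0,0,0],
    [0,0,0],
    [0,0,0]
  ],
  "translation": [
    [0,0,0.0005],
    [0,0,0.001],
    [0,0,0.001]
  ],
  "grip": [1,1,1]
}}

```text
clock: 19.88
tool_pos: [0.541, 0.1583, 0.1589]
eef_rot: [0.694, 0.72, 0.001, 0.0]
contact_force: [-1.0, -0.4, 12.9]
opening: 0.008
finger_force: 6.2
```

Emit:
{"fn": "jog_arm", "kwargs": {
  "turn": [
    [0,0,0],
    [0,0,0],
    [0,0,0],
    [0,0,0],
    [0,0,0],
    [0,0,0],
    [0,0,0],
    [0,0,0],
    [0,0,0],
    [0,0,0],
    [0,0,0],
    [0,0,0],
    [0,0,0]
  ],
  "translation": [
    [0,0,0],
    [0,0,0],
    [0,0,0],
    [0,0,0],
    [0,0,0],
    [0,0,0],
    [0,0,0],
    [0,0,0],
    [0,0,0],
    [0,0,0],
    [0,0,0],
    [0,0,0],
    [0,0,0]
  ],
  "grip": [1,1,1,1,1,1,1,1,1,1,1,1,1]
}}

```text
clock: 21.5
tool_pos: [0.541, 0.1583, 0.1589]
eef_rot: [0.694, 0.72, 0.001, 0.0]
contact_force: [-0.8, -0.8, 11.1]
opening: 0.009
finger_force: 6.1
```

Emit:
{"fn": "jog_arm", "kwargs": {
  "turn": [
    [0,0,0],
    [0,0,0],
    [0,0,0],
    [0,0,0],
    [0,0,0],
    [0,0,0],
    [0,0,0],
    [0,0,0],
    [0,0,0],
    [0,0,0],
    [0,0,0],
    [0,0,0],
    [0,0,0]
  ],
  "translation": [
    [0,0,-0.004],
    [0,0,-0.008],
    [0,0,-0.012],
    [0,0,-0.016],
    [0,0,-0.022],
    [0,0,-0.035],
    [0,0,-0.06],
    [0,0,-0.09],
    [-0.06,0,-0.09],
    [-0.12,0,-0.09],
    [-0.18,0,-0.09],
    [-0.18,0,-0.09],
    [-0.18,0,-0.09]
  ],
  "grip": [1,1,1,1,1,1,1,1,1,1,1,1,1]
}}

```text
clock: 23.12
tool_pos: [0.5469, -0.0211, 0.248]
eef_rot: [0.694, 0.72, 0.0, -0.0]
contact_force: [0.1, 0.4, 0.2]
opening: 0.005
finger_force: 0.0
```

```bash
python3 - <<'E'
from h import *
for c in P:
  im=cams.snapshot(c)
  if c=='side': cv2.imwrite('pics/c7.png',cv2.resize(im[78:174,206:326],None,fx=6,fy=6,interpolation=2)[:,:,::-1])
  for n in('tab','nest','module_c'): print(c,n,[(np.round(d['position'],3).tolist(),round(d['p'],2)) for d in models.place_of(c,n) if abs(d['position'][0]-.545)<.05])
E
```

```text
top tab [([0.55, 0.059, 0.053], 0.93)]
top nest []
top module_c [([0.535, -0.497, 0.017], 0.76), ([0.541, 0.16, 0.0], 0.48)]
side tab [([0.543, 0.056, 0.045], 0.97)]
side nest [([0.544, 0.158, 0.025], 0.82)]
side module_c [([0.53, -0.499, 0.018], 0.72), ([0.543, 0.158, 0.04], 0.6)]
```

View pics/c7.png

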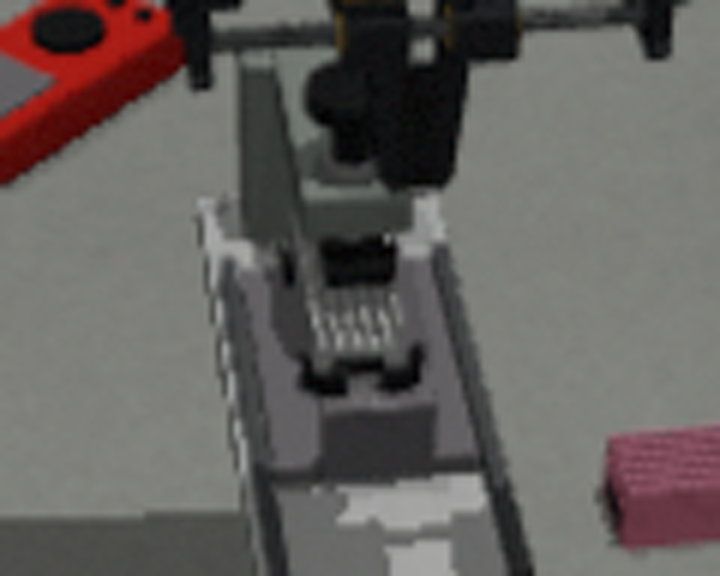

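The module is still flat in the nest at (360,330), the press foot at (360,260) is back at its rest height, and the gripper is clear. Handing in.

```bash
python3 -c "
from plant import r
print(r.finish_job())"
```

```text
the job is handed in; nothing more can be done
None
```

I loaded the long module, pushed the shuttle home, held the knob at the second stop for about 1.6 s at roughly 11–13 N and let it back up, then handed in at about 23 s; the hand-in gave no verdict.

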